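# Flip up the recipe card and hold the spring clip open round its edge

### The arm

A 6-joint arm with a two-finger parallel gripper is mounted at the origin on a cart in front of the work surface, level with it; the furniture and walls round the work are solid. World frame = base frame: x ahead of the robot, y to its left, z up, the work surface at z = 0. Lengths are in m, angles in degrees, forces in N, time in s.
With the tool pointing down it reaches from about 0.35 to 0.875 m from the base axis. Payload 15.5 kg.
Tool frame: the origin (TCP) lies midway between the tips of the shut fingers; the grasp point (between the pads) lies manip.pinch_z behind it (manip.pinch_z is the distance from the TCP to the grasp point, in m); z points along the fingers, y is the line along which they close (so a half turn about z gives the same grasp; the last joint's range is limited). The gripper opens to 85 mm and grips with 20 to 120 N. Pads are 22 mm wide; open, the fingers measure 114 mm over their backs; the gripper's body (76 mm by 85 mm) begins 54 mm behind the grasp point. The pads swing forward as they close: fully open they stand 13 mm farther back than shut.
Start: joints at [-76.748, 28.281, 77.091, -0, 74.628, -5.472], TCP at [0.201, -0.592, 0.231] pointing down, gripper open.
Joint ranges: [-166.48, 166.48], [-47.26, 123.95], [12.59, 153.08], [-70.14, 250.14], [6.76, 159.57], [-176.63, 176.63]. Speed limits (degrees/s): [108.29, 108.29, 147.25, 172.46, 172.46, 172.46].

### API

Orientations are given as a 3x3 rotation matrix whose columns are the frame's x, y, z axes.
In Python, from station import manip gives the robot as it stands.
- The arm moves only by the shell command python3 -m crank 'ROWS'. ROWS is JSON, a list of rows, each a list of 3 entries, a list of its own where there are three numbers: the turn, a rotation vector about the tool's x, y, z in rad, then the shift along the tool's x, y, z in m, then the finger opening in m, from 0 to 0.0854. In form: [[[rx, ry, rz], [dx, dy, dz], gripper], ...]. A call has 1 to 8 rows; each row shifts and turns the commanded pose from where the row before left it, along the tool's axes as they then stand; what a row does not reach is not made up. A row lasts 1/10 s, in which the tool goes at most 50 mm and 8.59 degrees, less where a joint would pass 70% of its speed; a pose out of reach is approached as far as the arm can. A call is refused whole if a number of a shift passes 0.05 or a number of a turn 0.15, either way. A call with a gripper value outside its range is refused whole. The fingers move at their own pace and stop on an object; the grip force is fixed at half the most. Time passes only in rows, so rows that do not move let the fingers close. It gives the time, the measured TCP pose, the force, the opening and the grip force at its end, in the units of the state.
- manip.observe(): the state, without advancing time (a new reading comes with each control period).
- manip.read_camera(name): name is "side" or "top"; returns the picture (420x560x3 uint8, blue, green, red); there is no depth.
- manip.get_calibration(name): a dict with "fx", "fy", "cx", "cy" (pixels), "position" and "orientation" of the camera in the world. Camera axes: x right, y down, z forward; pixel columns grow to the right and rows downward; lengths in m; the calibration is good to about 2 mm. A picture is of the moment at which its call begins. get_calibration takes no time and is no camera call.
- manip.hand_in(): hands the job in; it is judged then, once.
The state is a dict: "t": time; "joint_positions": joint angles; "dq": joint speeds; "joint_efforts": joint torques, N m; "ee_pos": TCP position; "orientation": TCP orientation; "force": force on the tool from outside, world axes, zero at the start; "torque": the same for the moment, N m; "opening": opening from 0.0 (shut) to 1.0 (fully open); "finger_force": force on a finger pad.
Only numpy, scipy, OpenCV 4.12 (cv2) and the standard library are available. Lean on these libraries where they do the work, as an engineer would, in place of code of your own. Each camera call takes 0.05 s, during which the arm holds its last target. There are 200 camera calls.

### The job

Press down the sprung tab at the front of the recipe-card stand until it stays down by itself with the card standing upright, and take the hand away. Then pick up the wooden spring clip by its handles, squeeze it open against its spring and bring it, level, round either upright side edge of the card, so that a good centimetre of card lies between the gaping jaws with neither jaw nor anything else of the clip touching card or stand. Finish while still holding the clip open there: do not let it close and do not let go; leave the lemon, garlic, tape and cutter where they are.

Things in the scene. Friction and masses are not known exactly. Their poses are not given: they have to be found in the camera images.
- stand: Fixed recipe-card stand: flat wooden base, 150 x 130 x 12 mm high, with dark steel hinge ears; origin on the worktop under the hinge; its -x side (the tab side) faces the robot, its y axis runs along the hinge, z is up. The hinge line lies 32 mm above the origin. The base reaches from x = -95 to +55 mm and y = -65 to +65 mm.
- flap (a joint): Hinge of the flap that carries card and tab as one piece: 0 = card leaning 0.60 rad back (away from the robot), tab raised; 0.60 = tab level, card upright (end stop). An over-centre spring returns it to 0 until about 0.42; beyond that it snaps on to 0.60 and stays (gives way to 2 N at the card's top). Pressing the pad takes up to about 12 N, most at first, and sinks it 38 mm.
- tab_pad (a point): Middle of the upper face of the tab's pressing pad, a dark steel plate 32 mm (along x) x 44 mm (along y), 6 mm thick, 68 mm in front of the hinge line; axes as card. It stands about 73 mm above the worktop when raised and 35 mm when fully down. A spot 60 mm in front of the hinge line, level with it in y, lies over the pad all the way.
- card (a point): Stiff white lined recipe card, 120 mm wide (y) x 84 mm high (z) x 4 mm thick (x), fixed in the flap; this point is the middle of its lower edge, 14 mm above the hinge line when upright; z up along the card, -x out of the lined face towards the robot. Its free side edges are at y = -60 and +60 mm; a steel channel covers its lowest 13 mm between y = +-45 mm. Upright, its top edge is 130 mm above the worktop.
- clip: Loose wooden spring clip like a large clothes peg, 24 mm high as it lies on its side, about 50 g. Origin at the underside on its pin (along z). Jaws point to +x, reaching 52 mm from the pin; handles to -x, reaching 51 mm shut, 56 mm open. Width over the handle ends 56 mm shut; fully squeezed the handles are parallel, 23 mm over all. Squeezing the handles (along y) opens the jaws.
- clip_lever (a joint): Angle by which each half of the clip is turned open: 0 = jaws shut, 0.30 = stop, handles parallel, about 30 mm gap between the jaw tips. The two halves move alike. The spring asks about 4 N at the handle ends to begin and about 7 N when fully open; squeezing on against the stop does no harm.
- clip_mouth (a point): Point midway between the jaw tips, 50 mm in front of the pin along the clip's +x, at half its height (12 mm above the underside); axes as clip. Room for the card's edge is about 40 mm deep behind it, up to the spring.
- lemon: Bystander: lemon, 71 x 53 x 51 mm, on the worktop.
- garlic: Bystander: garlic bulb, 60 x 57 x 58 mm, on the worktop.
- tape: Bystander: roll of masking tape lying flat, 104 mm across, 25 mm high.
- cutter: Bystander: fluted steel pastry cutter, 54 mm across, 30 mm high.
Mind the look-alikes: they are no part of the job. What is meant by the clip is not red, and is the larger of those in its own colour.

How it is judged:
By the outcome, as a careful person would: the job done as asked, in the order asked, and still so for the second after the job is handed in, while the arm keeps its last pose, push and grip.
It also fails if it takes over 56 s, if anything falls off the work surface, if the arm or the gripper's body presses on something with over 40 N, if the wrist force passes 120 N, or if a joint passes its speed limit or range.

## Working session

There is one attempt and no reset: what is moved stays moved. The work goes in short steps, Python scripts to look and compute and a shell command to move; the robot and the scene stay as the last step left them, time stands still between calls to the robot, and variables do not carry over. Pictures are saved under pics/ and viewed, at most 10 in all, crops included, and the job is handed in when it is done.

```bash
ls; mkdir -p pics; cat > h.py <<'E'
import numpy as np, cv2
from station import manip
def snap(n,f):
    im=np.array(manip.read_camera(n)); cv2.imwrite('pics/'+f,im); return im
def ray(n,u,v):
    c=manip.get_calibration(n); R=np.array(c['orientation'])
    d=R@np.array([(u-c['cx'])/c['fx'],(v-c['cy'])/c['fy'],1]); return np.array(c['position']),d
def onz(n,u,v,z):
    p,d=ray(n,u,v); return p+d*(z-p[2])/d[2]
def proj(n,P):
    c=manip.get_calibration(n); q=np.array(c['orientation']).T@(np.array(P)-c['position'])
    return q[0]/q[2]*c['fx']+c['cx'],q[1]/q[2]*c['fy']+c['cy']
E
python3 - <<'E'
from h import *
for n in('top','side'):
    snap(n,n+'0.png'); c=manip.get_calibration(n); print(n,c)
print(manip.observe(),manip.pinch_z)
E
```

```text
pics
top {'fx': 545.9312558983542, 'fy': 545.9312558983542, 'cx': 275.1435290873653, 'cy': 213.82168156167364, 'position': array([ 0.28026986, -0.02116861,  1.44497252]), 'orientation': array([[ 0.01117912, -0.98606655,  0.16597526],
       [-0.99993113, -0.01161695, -0.00166735],
       [ 0.00357224, -0.16594519, -0.98612851]])}
side {'fx': 422.9882667823234, 'fy': 422.9882667823234, 'cx': 280.9976500890261, 'cy': 208.70076772271509, 'position': array([ 0.43118672, -1.26735204,  0.55788094]), 'orientation': array([[ 0.99672449, -0.02299701,  0.07753335],
       [-0.08064288, -0.35474689,  0.93147806],
       [ 0.00608351, -0.93467951, -0.35543946]])}
{'t': 0.1, 'joint_positions': array([-7.67474045e+01,  2.83124561e+01,  7.71243728e+01,  1.77090582e-04,
        7.46287715e+01, -5.47141189e+00]), 'dq': array([-0.06240896, -0.13585625, -0.19867529, -0.00311924, -0.03941433,
       -0.02115403]), 'joint_efforts': array([ 8.22771872e-04, -8.83592319e+01, -3.84561825e+01, -1.01590228e-04,
        5.21857248e-03, -1.50335501e-05]), 'ee_pos': array([ 0.20056179, -0.59159376,  0.23074292]), 'orientation': array([[ 9.47076133e-01,  3.21008926e-01, -2.59570819e-04],
       [ 3.21009011e-01, -9.47075483e-01,  1.11513438e-03],
       [ 1.12134931e-04, -1.13944173e-03, -9.99999345e-01]]), 'force': array([ 0.26471472, -0.01954417, -0.21087413]), 'torque': array([ 0.05511857, -0.02477062, -0.05726962]), 'finger_force': 0.0, 'opening': 1.002278769222737} 0.0187
```

View pics/top0.png

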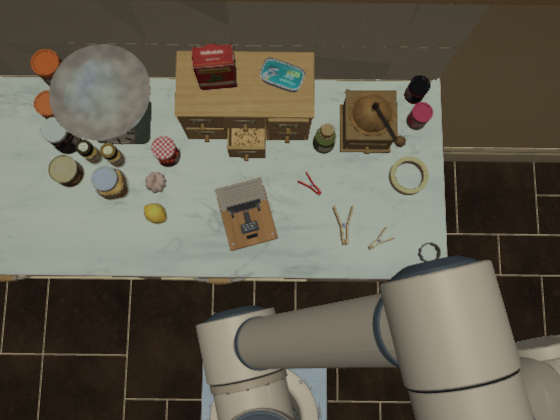

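View pics/side0.png

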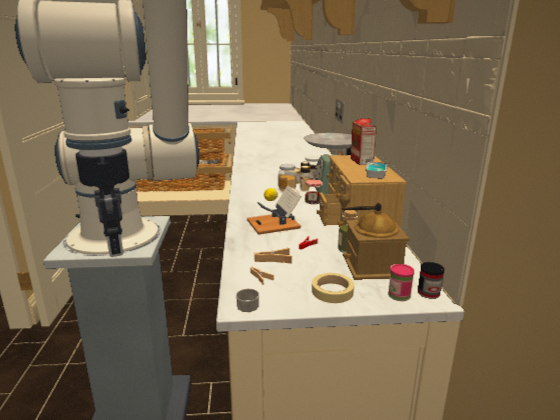

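Top view: stand at about (246,213), with the card at its upper side and the dark tab pad near (249,227). There are three clip candidates: red (310,184), small wooden (381,238) and large wooden (343,225). The large wooden one fits, since it isn't red and is the larger of the two in its colour. I'll confirm with an enlarged crop.

```bash
python3 - <<'E'
from h import *
im=cv2.imread('pics/top0.png')
a=cv2.resize(im[170:260,205:400],None,fx=4.1,fy=4.1,interpolation=cv2.INTER_CUBIC); cv2.imwrite('pics/crop1.png',a)
hsv=cv2.cvtColor(im,cv2.COLOR_BGR2HSV)
print('marble',hsv[200,290],'wood',hsv[240,232],'clip',hsv[238,344])
m=cv2.inRange(hsv,(5,70,60),(25,255,255))
m[:, :205]=0;m[:,400:]=0;m[:172]=0;m[260:]=0
n,l,s,c=cv2.connectedComponentsWithStats(m)
for i in range(1,n):
    if s[i,4]>25:
        pts=np.argwhere(l==i)[:,::-1].astype(np.float32)
        print(s[i],c[i],cv2.boxPoints(cv2.minAreaRect(pts)).round(1).tolist())
E
```

```text
marble [ 50  19 159] wood [ 16 134 126] clip [ 29  33 153]
[389 175  11  17  33] [393.18181818 184.24242424] [[386.3999938964844, 176.6999969482422], [389.29998779296875, 174.8000030517578], [399.5, 190.6999969482422], [396.6000061035156, 192.60000610351562]]
[ 219  193   59   58 1572] [249.06043257 225.94592875] [[218.39999389648438, 204.1999969482422], [265.3999938964844, 192.0], [277.3999938964844, 238.3000030517578], [230.39999389648438, 250.5]]
[333 206  20  39 153] [343.18954248 225.75816993] [[332.8999938964844, 207.0], [352.0, 206.0], [354.0, 243.5], [334.8999938964844, 244.5]]
```

View pics/crop1.png

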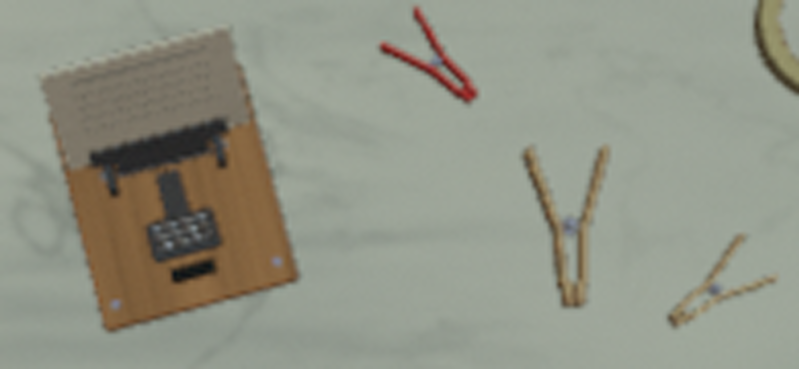

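Confirmed: the large wooden clip has its pin at about (343.8,225.1), jaws at (344.8,244) pointing to the robot, and handle ends near (334,206) and (352,206).

```bash
cat >> h.py <<'E'
def rows_to(P,yaw):
    "tool-down target: tool-frame shift and rotation from the measured pose"
    s=manip.observe(); R=np.array(s['orientation']); y=np.arctan2(R[1,0],R[0,0])
    print('t',round(s['t'],2),'pos',np.round(s['ee_pos'],4),'yaw',np.degrees(y).round(1),'F',np.round(s['force'],1),'op',round(s['opening']*.0854,4),'ff',round(s['finger_force'],1))
    if P is not None:
        print('shift now(tool)',np.round(R.T@(np.array(P)-s['ee_pos']),4),'rz(tool)',np.round(-(np.radians(yaw)-y),4))
E
python3 - <<'E'
from h import *
f=lambda u,v:(205+u/4.1,170+v/4.1)
A=onz('top',231.0,250.3,.012)[:2];B=onz('top',277.5,238.2,.012)[:2]
print('front corners',A,B,np.linalg.norm(A-B))
ey=(A-B)/np.linalg.norm(A-B); ex=np.array([ey[1],-ey[0]])
O=(A+B)/2+.095*ex; yaw=np.degrees(np.arctan2(ex[1],ex[0])); print('stand',O,yaw)
for q in((0,-.065),(0.055,.065)): print(proj('top',[*(O+q[0]*ex+q[1]*ey),.012]))
print('press spot',O-.06*ex, 'pad raised px',proj('top',[*(O-.0545*ex),.073]))
p=onz('top',*f(569,226),.024)[:2]; m=onz('top',*f(573,297),.022)[:2]
h1=onz('top',*f(529,152),.024)[:2];h2=onz('top',*f(604,152),.024)[:2]
print('pin',p,'tip',m,'h',h1,h2,np.linalg.norm(h1-h2))
h=(h1+h2)/2; d=m-h; d/=np.linalg.norm(d); print('len',np.linalg.norm(m-h),'clip yaw',np.degrees(np.arctan2(d[1],d[0])),'grasp40',p-.04*d)
rows_to([*(O-.06*ex),.12],yaw)
E
```

```text
front corners [0.42275295 0.09147172] [ 0.45621939 -0.03054686] 0.1265248491024746
stand [0.53110268 0.05559039] 15.337532566433373
(np.float64(269.07739941772047), np.float64(203.83622259316547))
(np.float64(216.86709970539388), np.float64(196.37159310340448))
press spot [0.47323962 0.0397201 ] pad raised px (np.float64(249.5266644621684), np.float64(226.2065690715872))
pin [ 0.4914087  -0.20451422] tip [ 0.44585652 -0.206886  ] h [ 0.5393755 -0.1791573] [ 0.53994819 -0.22758139] 0.0484274728649471
len 0.09387122025083709 clip yaw -177.8530515692394 grasp40 [ 0.53138062 -0.20301572]
t 0.1 pos [ 0.2006 -0.5916  0.2307] yaw 18.7 F [ 0.3 -0.  -0.2] op 0.0856 ff 0.0
shift now(tool) [ 0.4609 -0.5102  0.1114] rz(tool) 0.0591
```

```bash
python3 -m crank '[[[0,0,0.06],[0.03,-0.033,0],0],[[0,0,0],[0.03,-0.033,0],0],[[0,0,0],[0.03,-0.033,0],0],[[0,0,0],[0.03,-0.033,0],0],[[0,0,0],[0.03,-0.033,0],0],[[0,0,0],[0.03,-0.033,0],0],[[0,0,0],[0.03,-0.033,0],0],[[0,0,0],[0.03,-0.033,0],0]]'; python3 -c "
from h import *
rows_to([.4732,.0397,.1],15.34)"
```

```text
t: 0.9
ee_pos: [0.3605, -0.2711, 0.2312]
orientation: [[0.965, 0.263, -0.0], [0.263, -0.965, 0.0], [-0.0, -0.0, -1.0]]
force: [0.9, 1.0, -0.4]
opening: -0.001
finger_force: 0.0
t 0.9 pos [ 0.3605 -0.2711  0.2312] yaw 15.3 F [ 0.9  1.  -0.4] op -0.0001 ff 0.0
shift now(tool) [ 0.1906 -0.2702  0.1313] rz(tool) -0.0013
```

```bash
python3 -m crank '[[[0,0,0],[0.026,-0.036,0],0],[[0,0,0],[0.026,-0.036,0],0],[[0,0,0],[0.026,-0.036,0.01],0],[[0,0,0],[0.026,-0.036,0.02],0],[[0,0,0],[0.026,-0.036,0.03],0],[[0,0,0],[0.026,-0.036,0.02],0],[[0,0,0],[0,0,0],0],[[0,0,0],[0,0,0],0]]' | head -2; python3 -c "
from h import *
rows_to([.4732,.0397,.1],15.34)"
```

```text
t: 1.7
ee_pos: [0.4523, -0.0252, 0.1528]
t 1.7 pos [ 0.4523 -0.0252  0.1528] yaw 15.4 F [-0.  -0.9 -0.3] op 0.0 ff 0.0
shift now(tool) [ 0.0375 -0.057   0.0527] rz(tool) 0.0016
```

```bash
python3 -m crank '[[[0,0,0],[0.019,-0.029,0],0],[[0,0,0],[0.019,-0.028,0],0],[[0,0,0],[0,0,0.03],0],[[0,0,0],[0,0,0.03],0],[[0,0,0],[0,0,0.01],0],[[0,0,0],[0,0,0.01],0],[[0,0,0],[0,0,0.01],0],[[0,0,0],[0,0,0],0]]'; python3 -c "
from h import *
rows_to([.4732,.0397,.04],15.34)"
```

```text
t: 2.5
ee_pos: [0.4747, 0.0379, 0.0635]
orientation: [[0.965, 0.262, 0.0], [0.262, -0.965, -0.0], [0.0, 0.0, -1.0]]
force: [2.1, -1.0, 3.1]
opening: -0.002
finger_force: 1.9
t 2.5 pos [0.4747 0.0379 0.0635] yaw 15.2 F [ 2.1 -1.   3.1] op -0.0002 ff 1.9
shift now(tool) [-0.001  -0.0021  0.0235] rz(tool) -0.0023
```

```bash
python3 -m crank '[[[0,0,0],[0,0,0.008],0],[[0,0,0],[0,0,0.007],0],[[0,0,0],[0,0,0.007],0],[[0,0,0],[0,0,0.003],0],[[0,0,0],[0,0,0],0],[[0,0,0],[0,0,0],0]]'; python3 - <<'E'
from h import *
a=snap('side','s1.png')
cv2.imwrite('pics/s1c.png',cv2.resize(a[150:290,215:355],None,fx=4,fy=4,interpolation=cv2.INTER_CUBIC))
E
```

```text
t: 3.1
ee_pos: [0.4743, 0.0389, 0.0383]
orientation: [[0.965, 0.264, -0.0], [0.264, -0.965, 0.0], [-0.0, -0.0, -1.0]]
force: [0.6, -1.0, 0.3]
opening: 0.001
finger_force: 0.0
```

View pics/s1c.png

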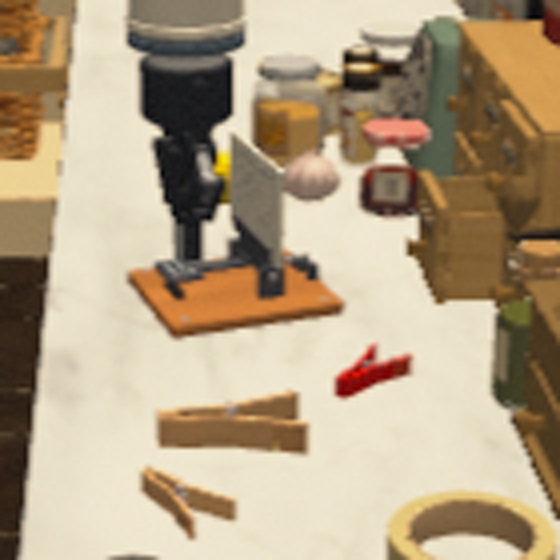

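The card is upright (white plate at about (255,200) in the crop), the tab is level and the force is near 0, so it has snapped over. Next I'll retreat upward.

```bash
python3 -m crank '[[[0,0,0],[0,0,-0.02],0],[[0,0,0],[0,0,-0.04],0],[[0,0,0],[0,0,-0.05],0],[[0,0,0],[0,0,-0.04],0],[[0,0,0.1],[0,0.01,-0.01],0.0854],[[0,0,0.1],[0,0.04,0],0.0854],[[0,0,0.03],[0,0.04,0],0.0854],[[0,0,0],[0,0.04,0],0.0854]]'|head -2; python3 -c "
from h import *
rows_to([.533,-.203,.10],2.15)"
```

```text
t: 3.95
ee_pos: [0.4878, -0.0914, 0.1988]
t 3.95 pos [ 0.4878 -0.0914  0.1988] yaw 2.1 F [ 1.2 -0.2  0.4] op 0.058 ff 0.0
shift now(tool) [0.0411 0.1131 0.0989] rz(tool) -0.0012
```

```bash
python3 -m crank '[[[0,0,0],[0.02,0.035,0],0.0854],[[0,0,0],[0.02,0.035,0.03],0.0854],[[0,0,0],[0,0.02,0.04],0.0854],[[0,0,0],[0,0,0.02],0.0854],[[0,0,0],[0,0,0],0.0854],[[0,0,0],[0,0,0],0.0854]]'|head -2; python3 - <<'E'
from h import *
rows_to([.533,-.203,.05],2.15)
a=snap('side','s2.png');b=snap('top','t2.png')
A=cv2.resize(a[180:300,210:330],(480,480),interpolation=cv2.INTER_CUBIC);B=cv2.resize(b[170:260,205:400],(800,369))[:,400:]
C=np.zeros((480,800,3),np.uint8);C[:,:480]=A;C[:256,480:]=cv2.resize(B,(320,256));cv2.imwrite('pics/c2.png',C)
E
```

```text
t: 4.55
ee_pos: [0.5309, -0.1782, 0.1091]
t 4.55 pos [ 0.5309 -0.1782  0.1091] yaw 2.1 F [-0.8  0.   0.8] op 0.0853 ff 0.0
shift now(tool) [0.0012 0.0249 0.0591] rz(tool) -0.0006
```

View pics/c2.png

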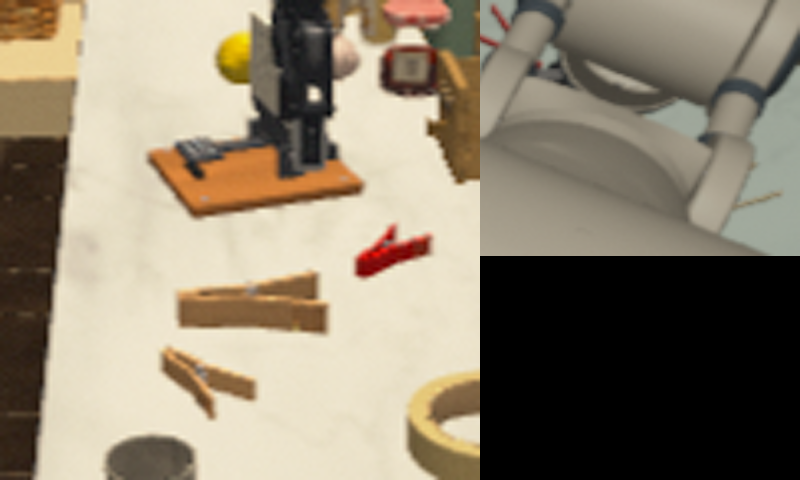

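The side crop shows the card upright and the clip undisturbed, pin at about (273,252.5) in the full image. I'll cross-check the clip with the side camera.

```bash
python3 - <<'E'
from h import *
for n,u,v in(('pin',273,252.5),('handle near end',292,255.75),('handle far end',289.2,248.5),('jaw',254.5,252.75)): print(n,onz('side',u,v,.024))
E
python3 -m crank '[[[0,0,0],[0,0.025,0],0.0854],[[0,0,0],[0,0,0.03],0.0854],[[0,0,0],[0,0,0.02],0.0854],[[0,0,0],[0,0,0],0.0854],[[0,0,0],[0,0,0],0.0854]]'|head -2; python3 -c "
from h import *
rows_to([.533,-.203,.004],2.15)"
```

```text
pin [ 0.49764362 -0.20951149  0.024     ]
handle near end [ 0.54848595 -0.23280391  0.024     ]
handle far end [ 0.54524277 -0.18754135  0.024     ]
jaw [ 0.44614877 -0.20751386  0.024     ]
t: 5.15
ee_pos: [0.5323, -0.2033, 0.0597]
t 5.15 pos [ 0.5323 -0.2033  0.0597] yaw 2.1 F [ 0.2 -1.1 -0.1] op 0.0852 ff 0.0
shift now(tool) [ 0.0006 -0.0003  0.0557] rz(tool) -0.0001
```

```bash
python3 -m crank '[[[0,0,0],[0.003,0.003,0.02],0.0854],[[0,0,0],[0,0,0.02],0.0854],[[0,0,0],[0,0,0.01],0.0854],[[0,0,0],[0,0,0.005],0.0854],[[0,0,0],[0,0,0],0.0854],[[0,0,0],[0,0,0],0.07],[[0,0,0],[0,0,0],0.055],[[0,0,0],[0,0,0],0.055]]'; python3 -c "
from h import *
rows_to([.536,-.206,.004],2.15)"
```

```text
t: 5.95
ee_pos: [0.5352, -0.2064, 0.004]
orientation: [[0.999, 0.037, 0.001], [0.037, -0.999, -0.0], [0.001, 0.0, -1.0]]
force: [-0.3, -0.7, -0.1]
opening: 0.647
finger_force: 0.2
t 5.95 pos [ 0.5352 -0.2064  0.004 ] yaw 2.1 F [-0.3 -0.7 -0.1] op 0.0552 ff 0.2
shift now(tool) [ 0.0009 -0.0004  0.    ] rz(tool) -0.0007
```

```bash
python3 -m crank '[[[0,0,0],[0,0,0],0.046],[[0,0,0],[0,0,0],0.038],[[0,0,0],[0,0,0],0.03],[[0,0,0],[0,0,0],0.024],[[0,0,0],[0,0,0],0.018],[[0,0,0],[0,0,0],0.015],[[0,0,0],[0,0,0],0.015],[[0,0,0],[0,0,0],0.015]]'; python3 - <<'E'
from h import *
rows_to(None,0)
a=snap('side','s3.png')
cv2.imwrite('pics/c3.png',cv2.resize(a[180:290,225:345],None,fx=5,fy=5,interpolation=cv2.INTER_CUBIC))
E
```

```text
t: 6.75
ee_pos: [0.5354, -0.2063, 0.0043]
orientation: [[0.999, 0.037, 0.001], [0.037, -0.999, -0.0], [0.001, 0.0, -1.0]]
force: [0.0, 2.5, 13.8]
opening: 0.222
finger_force: 58.2
t 6.75 pos [ 0.5354 -0.2063  0.0043] yaw 2.1 F [ 0.   2.5 13.8] op 0.019 ff 58.2
```

View pics/c3.png

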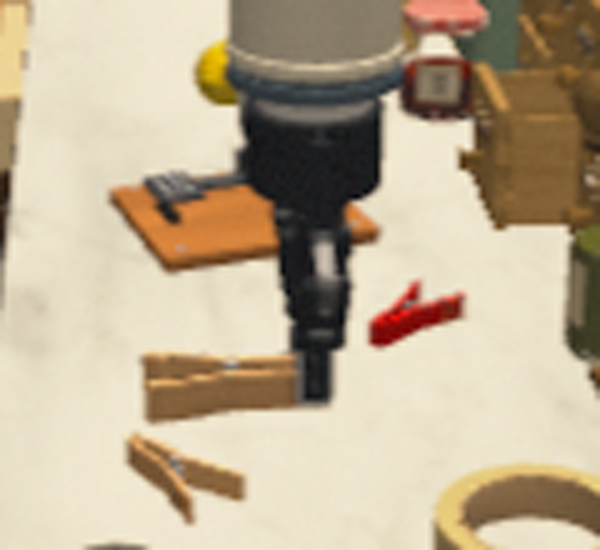

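Grip holds: the jaws gape in the crop, with the pin at about (232,366) and the pads near the handle ends. Now I'll lift, and work out the card's edge from the earlier top picture.

```bash
python3 -m crank '[[[0,0,0],[0,0,-0.01],0.015],[[0,0,0],[0,0,-0.02],0.015],[[0,0,0],[0,0,-0.04],0.015],[[0,0,0],[0,0,-0.04],0.015],[[0,0,0],[0,0,-0.03],0.015],[[0,0,0],[0,0,0],0.015]]'; python3 - <<'E'
from h import *
print('pin now',onz('side',271.4,253.2,.024))
ex=np.array([np.cos(np.radians(15.34)),np.sin(np.radians(15.34))]);ey=np.array([-ex[1],ex[0]]);O=np.array([.5311,.0556])
for y in(-.06,.06): print('card top corner px',proj('top',[*(O+y*ey),.13]),O+y*ey, 'side',proj('side',[*(O+y*ey),.13]),proj('side',[*(O+y*ey),.046]))
a=snap('side','s4.png');b=snap('top','t4.png')
A=cv2.resize(a[140:260,225:345],(480,480),interpolation=cv2.INTER_CUBIC);B=cv2.resize(b[180:260,200:300],(320,256),interpolation=cv2.INTER_CUBIC)
C=np.zeros((480,800,3),np.uint8);C[:,:480]=A;C[:256,480:]=B;cv2.imwrite('pics/c4.png',C)
E
```

```text
t: 7.4
ee_pos: [0.5367, -0.2072, 0.1479]
orientation: [[0.999, 0.037, 0.006], [0.037, -0.999, -0.003], [0.006, 0.003, -1.0]]
force: [0.3, -0.2, -2.2]
opening: 0.225
finger_force: 59.6
pin now [ 0.49293453 -0.21350167  0.024     ]
card top corner px (np.float64(266.74842343076665), np.float64(195.5041889971784)) [ 0.54697278 -0.00226238] side (np.float64(284.40289756237985), np.float64(192.43203011743196)) (np.float64(284.1707950628801), np.float64(217.0396937950329))
card top corner px (np.float64(219.2659874225637), np.float64(207.67594495277336)) [0.51522722 0.11346238] side (np.float64(272.15885614529583), np.float64(181.8129237052546)) (np.float64(272.19123381382667), np.float64(204.87788061333188))
```

View pics/c4.png

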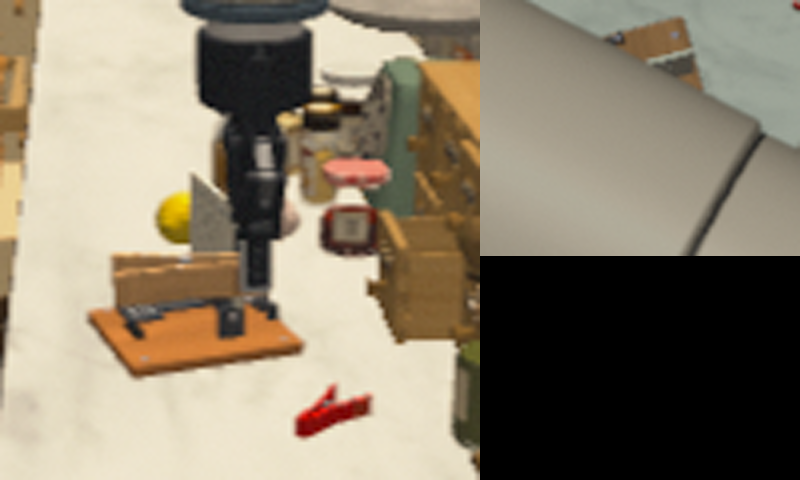

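```bash
python3 -m crank '[[[0,0,0],[0.025,-0.034,-0.01],0.015],[[0,0,0.07],[0.025,-0.034,-0.01],0.015],[[0,0,0.13],[0,0,0],0.015],[[0,0,0.13],[0,0,0],0.015],[[0,0,0.13],[0,0,0],0.015],[[0,0,0.13],[0,0,0],0.015],[[0,0,0.13],[0,0,0],0.015],[[0,0,0.13],[0,0,0],0.015]]'>/dev/null;python3 -m crank '[[[0,0,0.13],[0,0,0],0.015],[[0,0,0.13],[0,0,0],0.015],[[0,0,0.13],[0,0,0],0.015],[[0,0,0.1],[0,0,0],0.015],[[0,0,0],[0,0,0],0.015],[[0,0,0],[0,0,0],0.015]]'; python3 -c "
from h import *
rows_to([.584,-.137,.086],-74.66)"
```

```text
t: 8.9
ee_pos: [0.5818, -0.1364, 0.1625]
orientation: [[0.267, -0.964, -0.002], [-0.964, -0.267, 0.001], [-0.001, 0.001, -1.0]]
force: [0.3, 0.7, -1.0]
opening: 0.222
finger_force: 59.5
t 8.9 pos [ 0.5818 -0.1364  0.1625] yaw -74.5 F [ 0.3  0.7 -1. ] op 0.0189 ff 59.5
shift now(tool) [ 0.0013 -0.0021  0.0765] rz(tool) 0.0031
```

```bash
python3 -m crank '[[[0,0,0.003],[0.001,-0.002,0.02],0.015],[[0,0,0],[0,0,0.03],0.015],[[0,0,0],[0,0,0.02],0.015],[[0,0,0],[0,0,0.006],0.015],[[0,0,0],[0,0,0],0.015],[[0,0,0],[0,0,0],0.015]]'|head -2; python3 - <<'E'
from h import *
rows_to([.5673,-.0765,.086],-74.66)
a=snap('side','s5.png');b=snap('top','t5.png')
A=cv2.resize(a[150:250,235:335],(400,400),interpolation=cv2.INTER_CUBIC);B=cv2.resize(b[170:250,210:330],(800-400,267),interpolation=cv2.INTER_CUBIC)
C=np.zeros((400,800,3),np.uint8);C[:,:400]=A;C[:267,400:]=B;cv2.imwrite('pics/c5.png',C)
E
```

```text
t: 9.5
ee_pos: [0.585, -0.1371, 0.0882]
t 9.5 pos [ 0.585  -0.1371  0.0882] yaw -74.8 F [-0.2  0.2 -0.7] op 0.019 ff 59.5
shift now(tool) [-0.0631  0.0012  0.0022] rz(tool) -0.0022
```

View pics/c5.png

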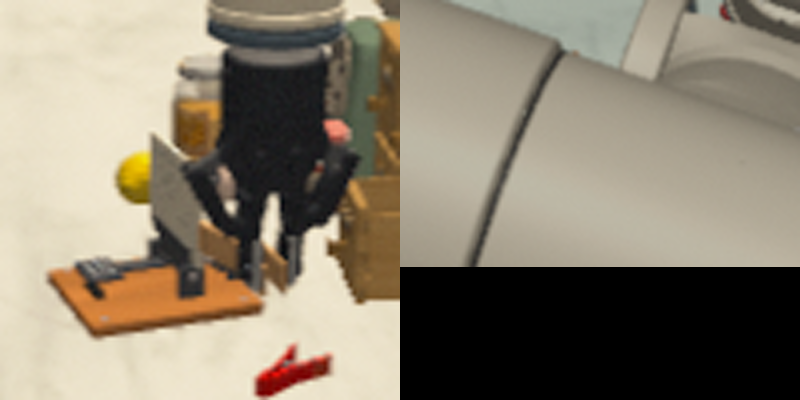

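```bash
python3 - <<'E'
from h import *
s=manip.observe();R=np.array(s['orientation']);T=np.array(s['ee_pos'])
for y in(-.021,-.015,.015,.021):
  for r in(.092,.096): print(y,r,[np.round((np.array(proj('side',T+R@np.array([-r,-y,k])))-[235,150])*4) for k in(-.02,.004)])
ex=np.array([np.cos(np.radians(15.34)),np.sin(np.radians(15.34))]);ey=np.array([-ex[1],ex[0]]);O=np.array([.5311,.0556])
for x in(-.002,.002): print('card',[np.round((np.array(proj('side',[*(O+x*ex-.06*ey),z]))-[235,150])*4) for z in(.13,.046)])
a=cv2.imread('pics/s5.png')
for r in range(200,212,2): print(r,[int(v) for v in cv2.cvtColor(a,cv2.COLOR_BGR2HSV)[r,276:300,1]])
E
```

```text
-0.021 0.092 [array([195., 218.]), array([195., 247.])]
-0.021 0.096 [array([193., 216.]), array([193., 245.])]
-0.015 0.092 [array([203., 217.]), array([202., 246.])]
-0.015 0.096 [array([201., 215.]), array([200., 244.])]
0.015 0.092 [array([239., 213.]), array([238., 242.])]
0.015 0.096 [array([237., 211.]), array([236., 240.])]
0.021 0.092 [array([246., 212.]), array([246., 241.])]
0.021 0.096 [array([244., 210.]), array([244., 239.])]
card [array([195., 170.]), array([194., 268.])]
card [array([200., 169.]), array([199., 268.])]
200 [60, 57, 60, 57, 60, 58, 56, 62, 56, 29, 69, 0, 18, 16, 57, 51, 52, 47, 42, 55, 25, 32, 10, 26]
202 [58, 57, 57, 57, 59, 58, 60, 62, 58, 56, 36, 20, 27, 18, 17, 46, 45, 48, 35, 9, 9, 53, 35, 18]
204 [57, 59, 54, 58, 54, 55, 59, 59, 57, 58, 51, 40, 19, 39, 0, 19, 37, 25, 5, 7, 25, 9, 19, 25]
206 [46, 55, 54, 59, 56, 56, 54, 56, 92, 133, 130, 130, 143, 16, 16, 18, 8, 16, 25, 15, 25, 9, 17, 17]
208 [13, 20, 34, 49, 59, 59, 54, 58, 98, 143, 140, 143, 142, 145, 131, 73, 44, 9, 26, 62, 35, 26, 9, 16]
210 [13, 19, 7, 15, 35, 47, 57, 56, 97, 140, 136, 141, 137, 135, 135, 137, 137, 138, 137, 9, 26, 10, 26, 28]
```

Side crop: the clip's near jaw tip is at about (197,225) and the card's edge at about (199,195–250). Both are about 3 px off prediction in the same sense, so the relative alignment holds. Next I'll advance along the clip's axis.

```bash
python3 -m crank '[[[0,0,-0.002],[-0.01,0.001,0.001],0.015],[[0,0,0],[-0.015,0,0],0.015],[[0,0,0],[-0.015,0,0],0.015],[[0,0,0],[-0.01,0,0],0.015],[[0,0,0],[-0.008,0,0],0.015],[[0,0,0],[-0.005,0,0],0.015],[[0,0,0],[0,0,0],0.015],[[0,0,0],[0,0,0],0.015]]'; python3 - <<'E'
from h import *
rows_to([.5673,-.0765,.086],-74.66)
a=snap('side','s6.png');b=snap('top','t6.png')
A=cv2.resize(a[165:235,255:325],(500,500),interpolation=cv2.INTER_CUBIC);B=cv2.resize(b[170:250,210:300],(300,267),interpolation=cv2.INTER_CUBIC)
C=np.zeros((500,800,3),np.uint8);C[:,:500]=A;C[:267,500:]=B;cv2.imwrite('pics/c6.png',C)
E
```

```text
t: 10.4
ee_pos: [0.5672, -0.0766, 0.0865]
orientation: [[0.264, -0.965, 0.0], [-0.965, -0.264, -0.0], [0.0, -0.0, -1.0]]
force: [0.5, -0.2, -1.1]
opening: 0.226
finger_force: 59.5
t 10.4 pos [ 0.5672 -0.0766  0.0865] yaw -74.7 F [ 0.5 -0.2 -1.1] op 0.0193 ff 59.5
shift now(tool) [-0.     -0.0001  0.0005] rz(tool) -0.0011
```

View pics/c6.png

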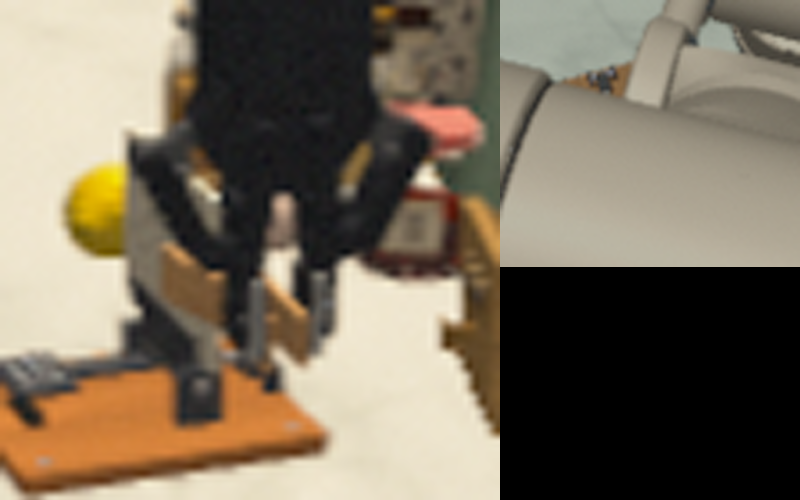

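Side crop: the near jaw at about (190,280) lies in front of the card, whose edge is at about (218,190–340). The far jaw is hidden behind the card. I'll check numerically how well the edge is centred.

```bash
python3 - <<'E'
from h import *
s=manip.observe();R=np.array(s['orientation']);T=np.array(s['ee_pos'])
for r in(.0769,.092): print('axis',r,[np.round(proj('side',T+R@np.array([-r,-y,-.008])),1) for y in(-.021,-.015,0,.015)])
print('px per 10mm across',np.array(proj('side',T+R@[-.077,-.01,0]))-proj('side',T+R@[-.077,0,0]))
a=cv2.imread('pics/s5.png');b=cv2.imread('pics/s6.png')
for r in list(range(188,200,2))+list(range(204,220,2)): print(r,a[r,278:292].mean(1).astype(int),b[r,274:292].mean(1).astype(int))
E
```

```text
axis 0.0769 [array([278.1, 203.8]), array([279.9, 203.6]), array([284.3, 203. ]), array([288.7, 202.5])]
axis 0.092 [array([276.5, 202.2]), array([278.3, 202. ]), array([282.7, 201.5]), array([287., 201.])]
px per 10mm across [ 2.92156309 -0.35245728]
188 [129 171 167 112  78  76  76  73  80  87  82  59  35  32] [31 28 27 27 28 60 85 80 71 75 59 36 28 27 27 25 24 27]
190 [102 112 109 102  85  81  91  84  70  60  55  54  41  32] [ 90  52  27  24  25  24  43 116 185 172 109  83  40  24  30  25  26  28]
192 [110  96  64  50  63  58  49  46  49  54  53  99 150 127] [109  89  48  34  29  24  29  60  98 123 201 181  32  47  44  33  27  29]
194 [104 111  93  54  33  31  28  26  31  59  84  84 128 162] [111 105  82  45  22  27  25  29  60  98 114  97  53  27  28  28  26  30]
196 [110 106 107 108  77  26  30  26  29  31  45  83 114 121] [104 105 105  90  50  23  28  26  23  59 103  94  40  21  23  29  27  25]
198 [106 107 110 108 106  77  30  26  27  27  29  58  97 112] [107 109 105 103 105  73  23  25  26  32  37  49  46  40  33  27  29  29]
204 [110 103 105 109 109 109 116 156 154  88  26  
[... 319 characters left out ...]
 26  25  44  81  84]
210 [ 35  48  88 109 108 106 100  83  80  84  85  86  85  81] [ 57  40  37  38  42  50  87 107 106 103  99  76  43  33  38  55  83  83]
212 [ 38  38  36  45  74  97 101  86  78  85  82  84  84  87] [ 46  45  39  40  36  35  35  50  75  97 115 135 117  51  27  46  83  85]
214 [ 39  41  38  42  69  98 111 106 111 115  95  81  80  81] [ 67  53  53  48  35  34  39  39  70  97 113 108 134 137  92  80  94  77]
216 [ 66  46  53  60  66  86 109 106 109  98  63  56  55  65] [ 57  60  74  80  67  49  56  59  68  86 109 106 108  98  64  57  56  74]
218 [118  82  48  42  86 100  71  60 104 130 126 118 116  91] [129 130 127 128 118  82  51  45  87 101  71  56 106 127 127 119 118  93]
```

```bash
python3 - <<'E'
from h import *
a=cv2.imread('pics/s1.png')
for r in range(188,220,2): print(r,a[r,278:292].mean(1).astype(int))
b=cv2.imread('pics/t4.png')
for r in range(192,204): print(r,b[r,258:272].mean(1).astype(int))
ex=np.array([np.cos(np.radians(15.34)),np.sin(np.radians(15.34))]);ey=np.array([-ex[1],ex[0]]);O=np.array([.5311,.0556])
for x in(-.002,.002):
  P=O+x*ex
  print('card',x,[np.round(proj('top',[*(P+y*ey),.13]),1) for y in(-.06,-.045)],np.round(proj('side',[*(P-.06*ey),.09]),1))
print('base corner',np.round(proj('top',[*(O+.055*ex-.065*ey),.012]),1),'side base corners',np.round(proj('side',[*(O+.055*ex-.065*ey),.012]),1),np.round(proj('side',[*(O-.095*ex-.065*ey),.012]),1))
E
```

```text
188 [131 172 166 112  78  76  75  75  81  96 109 109 122 152]
190 [104 111 123 147 190 172 110 110 108 125 150 175 188 196]
192 [107 102 100 106 111 124 202 215 163 162 182 177 176 194]
194 [106 112 109 105 100 101 114 113 123 140 140 128 146 163]
196 [111 106 109 110 109 108 114 117 109 109 108 108 115 124]
198 [107 107 107 110 112 110 115 146 171 145 104 102 108 113]
200 [109 111 109 111 112 109 119 154 203 221 215 210 195 178]
202 [109 108 114 113 110 108 118 155 207 223 225 225 225 225]
204 [111 105 102 110 109 109 117 157 210 227 227 226 226 227]
206 [109 110 107 103 107 112 116 157 210 227 227 226 226 226]
208 [ 84 105 109 110 108 108 117 146 202 226 226 224 224 225]
210 [ 35  49  86 108 109 106 115 171 216 225 224 224 224 224]
212 [ 38  41  37  49  74  98 115 148 180 210 225 224 223 224]
214 [ 38  40  41  42  72  98 112 108 135 142 112 114 105 102]
216 [ 69  45  53  61  66  88 112 108 111 101  61  52  47  49]
218 [118  85  49  42  88 102  70  59 104 127 127 119 120  91]
192 [ 98 103 107 104  96  94  89 117 148 150 151 154 156 156]
193 [ 96  99 103 102  98  97  89  99 130 149 1
[... 152 characters left out ...]
 136 153 150 153 148 124 120 140 150 149 149 147]
197 [150 152 154 143 119 113 106  80  86 126 152 150 151 150]
198 [122 114 111  93  72  67  68  70  86 129 154 154 154 152]
199 [ 75  67  70  68  69  68  69  68  80 122 155 158 157 155]
200 [ 74  78  69  67  68  67  69  69  73 106 142 158 157 157]
201 [ 73  81  69  69  69  69  67  67  75  95 126 150 153 154]
202 [ 79  71  66  70  66  67  66  68  80  93 118 144 146 150]
203 [ 95  88  74  69  76  80  85  91  90  94 117 144 142 148]
card -0.002 [array([267. , 196.3]), array([261. , 197.8])] [283.7 204.4]
card 0.002 [array([266.5, 194.7]), array([260.6, 196.2])] [284.9 204.2]
base corner [263.9 184.4] side base corners [300.2 225.1] [256.6 231.2]
```

The card edge sits about 1.4 mm towards +x of my estimate in both views, well within the clearance. I'll make a small centring correction, go 2 mm deeper, then check.

```bash
python3 -m crank '[[[0,0,0],[-0.002,-0.0013,0],0.015],[[0,0,0],[0,0,0],0.015],[[0,0,0],[0,0,0],0.015],[[0,0,0],[0,0,0],0.015],[[0,0,0],[0,0,0],0.015]]'; python3 - <<'E'
from h import *
b=snap('side','s7.png');a=cv2.imread('pics/s1.png')
for r in(194,196,216,218): print(r,a[r,280:290].mean(1).astype(int),b[r,280:290].mean(1).astype(int))
for r in(201,203,205): print(r,cv2.cvtColor(b,cv2.COLOR_BGR2HSV)[r,270:292,1])
s=manip.observe();R=np.array(s['orientation']);T=np.array(s['ee_pos'])
print(np.round(s['dq'],2).tolist(),[np.round(proj('side',T+R@np.array([-r,.018,-.008])),1) for r in(.085,.094,.1)])
E
```

```text
t: 11.0
ee_pos: [0.5677, -0.0742, 0.0864]
orientation: [[0.263, -0.965, -0.0], [-0.965, -0.263, 0.0], [-0.0, 0.0, -1.0]]
force: [0.2, 0.6, -0.8]
opening: 0.225
finger_force: 59.5
194 [109 105 100 101 114 113 123 140 140 128] [ 26  26  43  87 111  97  57  25  23  26]
196 [109 110 109 108 114 117 109 109 108 108] [24 26 28 33 91 95 44 28 24 25]
216 [ 53  61  66  88 112 108 111 101  61  52] [ 52  59  65  89 109 106 109 100  64  58]
218 [ 49  42  88 102  70  59 104 127 127 119] [ 45  42  87 101  71  58 106 131 126 120]
201 [ 46  45  53  59  59  59  60  88 137 141 142 134 133  19  36  26  20  26
  51  10   9  31]
203 [ 34  34  48  52  54  58  60  91 143 131 140 139 139 131 133 124 117  10
  18   9  10  87]
205 [ 36  36  46  42  26  40  56  89 137 137 135 145 135 132 135 132  98   7
  16  17  26  26]
[0.02, 0.01, -0.06, -0.02, -0.08, 0.03] [array([278.2, 202.5]), array([277.3, 201.6]), array([276.7, 201. ])]
```

```bash
python3 -c "
from station import manip
print(manip.hand_in())"
```

```text
the job is handed in; nothing more can be done
None
```

I handed the job in at about 11 s: the tab is latched down with the card upright, and the clip is held open and level with roughly 15 mm of the card's right edge (seen from the robot) between its jaws. The wrist force was near zero and the card had not moved in the side view, but the far jaw was hidden behind the card, so its clearance is inferred from the alignment rather than seen.

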